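# Nudge the locating plate onto the casting jig's pins

## Task

The metal plate on the casting jig is lying on top of the jig's two locating pins instead of over them. Without lifting it, push it gently with the fingertips until both of its holes drop over the two pins and it lies flat on the jig's base board, then move clear of it. Leave the small clay pot, the tape roll and the wooden wedge alone.

Things in the scene. Friction and masses are not known exactly. Their poses are not given: they have to be found in the camera images.
- jig: Fixed casting jig. Origin: on the worktop, midway between its two pins; z up; y: the way the plate is to be slid (about the robot's left); x points to the fence (about away from the robot). Plywood base board 12 mm thick, x -92 to +82, y -192 to +82 mm. Seated, the plate's origin is at x 0, y -20, z 12 mm, its axes along the jig's, its rear edge (y -100 mm) just past the ledge.
- fence (a point): Middle of the guiding face (jig x = +60.5 mm) of the dark steel fence, at the base board's top. The fence runs straight along the jig's y from y = -170 to +55 mm, 17 mm thick, top 34 mm above the worktop (screw heads 37 mm). A plate held flat against it has its holes in line with the pins to 0.5 mm.
- ledge (a point): Middle of the forward top edge (jig y = -102.5 mm) of the dark wooden ledge. The ledge's top is 22 mm above the worktop, level with the pin tops, and covers jig x -80 to +60, y -187 to -102 mm. The plate's rear rests on it until it is slid off forwards.
- plate: Loose polished aluminium plate, 120 (x) by 160 (y) by 8 mm, 0.3 to 0.6 kg, slides easily (friction about 0.3). Origin: centre of its underside. Edges turned up into 6 mm thick lips: rear (-y), top 32 mm above the underside; near (-x), top 20 mm. Starts on pin tops and ledge (underside 22 mm above the worktop), 25 to 45 mm short of its place along the jig's y, 5 to 16 mm off in -x, turned up to 0.1 rad.
- pin_near (a point): Foot of the pin nearer the robot (jig x = -30, y = 0), on its axis, at the base board's top, 12 mm above the worktop. Steel pin 10 mm in diameter and 10 mm high, its upper 4 mm tapering to 6 mm
- pin_far (a point): Foot of the like pin next to the fence (jig x = +30, y = 0), on its axis, at the base board's top
- hole_near (a point): Centre of the plate's through hole nearer the robot (plate x = -30, y = +20 mm), 14 mm in diameter, on the underside; belongs over pin_near
- hole_far (a point): Centre of the plate's like hole on the fence side (plate x = +30, y = +20 mm), on the underside; belongs over pin_far
- lip (a point): Middle of the outer (rear) face of the plate's lip, 20 mm above the underside; pushing here towards the jig's y slides the plate forward
- pot: Loose small terracotta flowerpot, 64 mm wide and 62 mm high, upright, to the left of the jig near the worktop's front edge; origin: centre of its underside. To be left alone.
- tape_roll: Loose roll of masking tape lying flat, 106 mm across, 25 mm high, to the left of the jig; origin: centre of its underside. To be left alone.
- wedge: Loose wooden wedge, 94 by 58 by 24 mm, behind and left of the jig; origin: centre of its underside. To be left alone.

How it is judged:
At the end, for the whole second after the job is handed in: Both holes are over their pins (centres within 4 mm) and down to the base board (underside at the holes within 2.5 mm of it), the plate level within 0.03 rad, resting on the jig and at rest (horizontal distance between hole_near and pin_near below 0.004 m and horizontal distance between hole_far and pin_far below 0.004 m and z of each of hole_near, hole_far in the frame of jig below 0.0145 m and angle between plate's own z axis and vertical below 0.03 rad and linear speed of plate below 0.01 m/s and contact force between plate and jig above 1 N); the robot touches nothing.
It fails at once if the plate is lifted (its middle more than 12 mm above the height at which it started) or tipped by more than 0.3 rad (z of plate in the frame of jig above 0.034 m or angle between plate's own z axis and vertical above 0.3 rad).
It fails at once if the plate is squeezed or pushed with more than 40 N (contact force between the fingers and plate above 40 N).
It fails at once if the clay pot, the tape roll or the wedge is moved by more than 15 mm (distance of any of pot, tape_roll, wedge from where it was at the start of the episode above 0.015 m).
It also fails if it takes over 45 s, if anything falls off the work surface, if the arm or the gripper's body presses on something with over 40 N, if the wrist force passes 120 N, or if a joint passes its speed limit or range.

## Robot

A 7-joint arm with a two-finger parallel gripper is mounted at the origin on a cart in front of the work surface, level with it; the furniture and walls round the work are solid. World frame = base frame: x ahead of the robot, y to its left, z up, the work surface at z = 0. Lengths are in m, angles in rad, forces in N, time in s.
With the tool pointing down it reaches from about 0.425 to 0.925 m from the base axis. Payload 6.8 kg.
Tool frame: the origin (TCP) lies midway between the tips of the shut fingers; the grasp point (between the pads) lies 19 mm behind it; z points along the fingers, y is the line along which they close (so a half turn about z gives the same grasp; the last joint's range is limited). The gripper opens to 85 mm and grips with 20 to 120 N. Pads are 22 mm wide; open, the fingers measure 114 mm over their backs; the gripper's body (76 mm by 85 mm) begins 54 mm behind the grasp point. The pads swing forward as they close: fully open they stand 13 mm farther back than shut.
Start: joints at [1.032, 0.477, 0.022, 1.555, -0.011, 1.109, -0.083], TCP at [0.282, -0.613, 0.231] pointing down, gripper open.
Joint ranges: [-2.96, 2.96], [-0.34, 2.1], [-1.41, 1.46], [0.24, 2.44], [-1.37, 4.51], [0.17, 1.92], [-2.96, 2.96]. Speed limits (rad/s): [2.39, 2.39, 3.14, 3.14, 3.14, 3.14, 3.14].

## Interface

Orientations are given as a unit quaternion [w, x, y, z].
In Python, from station import * gives the robot as it stands. The module is installed in compiled form; this text tells all that it offers.
- The arm moves only by the shell command python3 -m jog 'ROWS' [OPENING] [FORCE]. ROWS is JSON, a list of rows, each an object of numbers: "x", "y", "z": the shift along the tool's x, y, z in m; "ax", "ay", "az": the turn, a rotation vector about the tool's x, y, z in rad. In form: [{"x": .., "y": .., "z": .., "ax": .., "ay": .., "az": ..}, ...]. A call has 1 to 12 rows; each row is the pose to reach, as a shift and turn from the pose commanded when the call began, along the tool's axes at that moment; what a row does not reach only later rows make up. A row lasts 1/10 s, in which the tool goes at most 50 mm and 8.59 degrees, less where a joint would pass 70% of its speed; a pose out of reach is approached as far as the arm can. A call with a gripper value outside its range is refused whole. OPENING is the opening, from 0 (shut) to 1 (fully open), set as the call begins (- or left out, the last holds). The fingers move at their own pace and stop on an object; FORCE is the grip in N (left out, the last holds). Time passes only in rows, so rows that repeat a pose let the fingers close. It gives the time, the measured TCP pose, the force, the opening and the grip force at its end, in the units of the state.
- get_obs(): the state, without advancing time (a new reading comes with each control period).
- read_camera(name): name is "side" or "top"; returns the picture (420x560x3 uint8, red, green, blue); there is no depth.
- camera_params(name): a dict with "K" (3x3 intrinsics, pixels), "D" ([k1, k2, p1, p2, k3] as OpenCV has them; the pictures are not rectified), "origin" and "attitude" of the camera in the world. Camera axes: x right, y up, looking along -z (the intrinsics and any distortion apply to the point x, -y, -z); pixel columns grow to the right and rows downward; lengths in m; the calibration is good to about 2 mm. A picture is of the moment at which its call begins. camera_params takes no time and is no camera call.
- hand_in(): hands the job in; it is judged then, once.
The state is a dict: "t": time; "q": joint angles; "joint_vel": joint speeds; "joint_torque": joint torques, N m; "eef_pos": TCP position; "tool_rot": TCP orientation; "contact_force": force on the tool from outside, world axes, zero at the start; "torque": the same for the moment, N m; "gripper_width": opening from 0.0 (shut) to 1.0 (fully open); "grasp_force": force on a finger pad.
Only numpy, scipy, OpenCV 4.12 (cv2) and the standard library are available. Lean on these libraries where they do the work, as an engineer would, in place of code of your own. Each camera call takes 0.05 s, during which the arm holds its last target. There are 200 camera calls.

## Working session

There is one attempt and no reset: what is moved stays moved. The work goes in short steps, Python scripts to look and compute and a shell command to move; the robot and the scene stay as the last step left them, time stands still between calls to the robot, and variables do not carry over. Pictures are saved under pics/ and viewed, at most 10 in all, crops included, and the job is handed in when it is done.

```bash
mkdir -p pics
cat > h.py <<'E'
from station import *
import numpy as np, cv2
from scipy.spatial.transform import Rotation as R
def rot(a):
    a=np.array(a,float)
    return a if a.shape==(3,3) else R.from_quat(a,scalar_first=True).as_matrix()
def ray(n,px):
    p=camera_params(n);K=np.array(p["K"],float);D=np.array(p["D"],float)
    u=cv2.undistortPoints(np.array(px,float).reshape(-1,1,2),K,D).reshape(-1,2)
    d=np.c_[u[:,0],-u[:,1],-np.ones(len(u))]@rot(p["attitude"]).T
    return np.array(p["origin"],float),d
def onz(n,px,z):
    o,d=ray(n,px); return o+d*((z-o[2])/d[:,2])[:,None]
def proj(n,P):
    p=camera_params(n);K=np.array(p["K"],float);D=np.array(p["D"],float)
    c=(np.array(P,float).reshape(-1,3)-p["origin"])@rot(p["attitude"])
    return cv2.projectPoints((c*[1,-1,-1]).reshape(-1,1,3),np.zeros(3),np.zeros(3),K,D)[0].reshape(-1,2)
def snap(n,f):
    im=read_camera(n); cv2.imwrite("pics/"+f+".png",im[:,:,::-1]); return im
E
python3 - <<'E'
from h import *
for n in("top","side"):
    im=snap(n,n+"0"); cv2.imwrite(f"pics/{n}0b.png",cv2.resize(im[:,:,::-1],(800,600),interpolation=cv2.INTER_CUBIC)); print(camera_params(n))
print(get_obs())
E
```

```text
{'K': array([[409.48006274,   0.        , 280.02046697],
       [  0.        , 409.48006274, 207.43993631],
       [  0.        ,   0.        ,   1.        ]]), 'D': array([-0.12710216,  0.        ,  0.        ,  0.        ,  0.        ]), 'origin': array([0.42418222, 0.32591388, 0.8866311 ]), 'attitude': array([ 0.70564558,  0.07198841, -0.07518073, -0.70087791])}
{'K': array([[439.17664541,   0.        , 283.8340491 ],
       [  0.        , 439.17664541, 211.84819315],
       [  0.        ,   0.        ,   1.        ]]), 'D': array([-0.09215689,  0.        ,  0.        ,  0.        ,  0.        ]), 'origin': array([0.24570033, 1.10391341, 0.49947873]), 'attitude': array([-0.16965709, -0.10301028,  0.51879335,  0.83154003])}
{'t': 0.1, 'q': array([ 1.03189505,  0.47773703,  0.02235525,  1.55635188, -0.01151996,
        1.10927847, -0.08312272]), 'joint_vel': array([ 0.00041362, -0.00104322, -0.00054701, -0.00174088, -0.00128644,
        0.0003014 , -0.00034517]), 'joint_torque': array([ 3.31565017e-03, -5.97767115e+01,  1.61304463e+00, -2.81959069e+01,
        1.27802684e-02,  4.97528687e-03, -1.02337424e-06]), 'eef_pos': array([ 0.28164684, -0.6128508 ,  0.23041032]), 'tool_rot': array([-7.90961749e-04,  9.76892943e-01,  2.13727630e-01, -2.28425267e-04]), 'contact_force': array([ 0.57648945, -0.04055651, -0.48758893]), 'torque': array([0.02593701, 0.01386348, 0.04299617]), 'grasp_force': 0.0, 'gripper_width': 0.9986771623812477}
```

View pics/top0b.png

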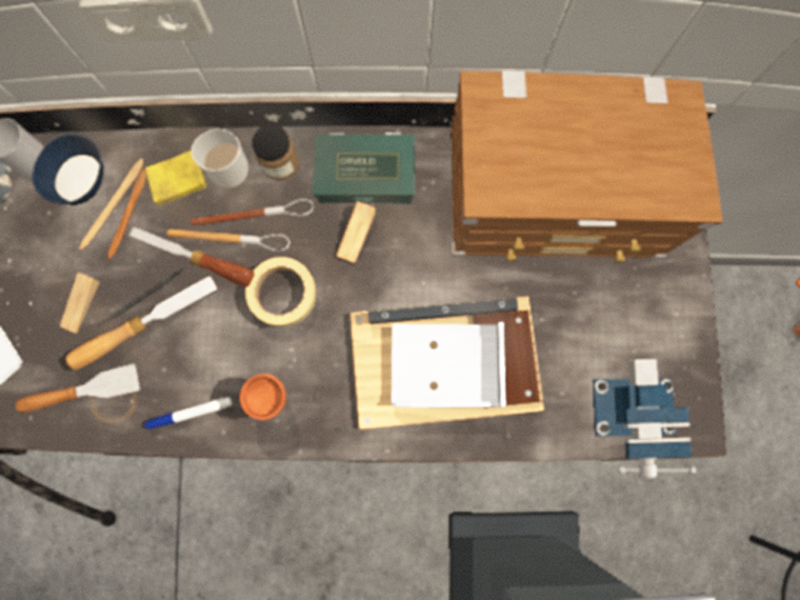

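View pics/side0b.png

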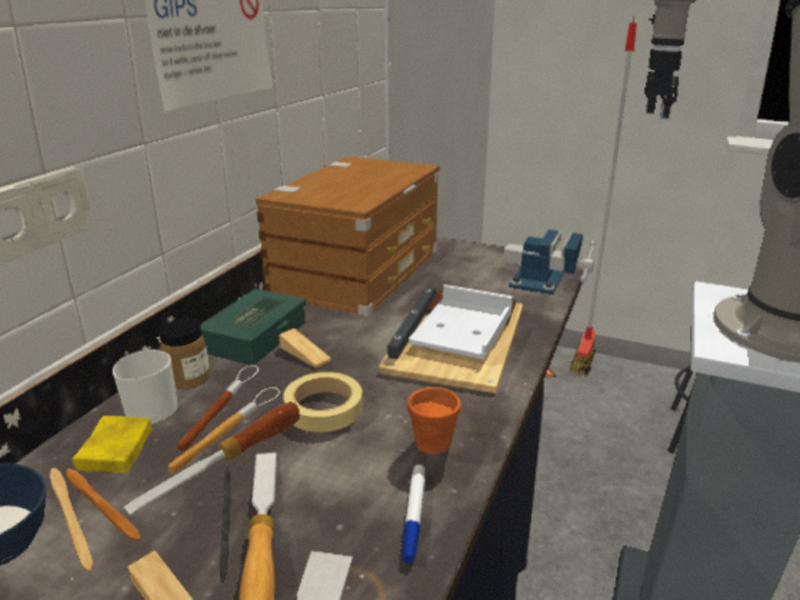

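The top view (800-px scale) shows the jig board with corners near (350,314), (358,427), (543,409) and (528,298). The plate holes are at (433,345) and (434,385), and the rear lip is at about x=502. The fence runs along the top edge, with the pot at (262,397), the tape at (281,291) and the wedge at (356,232). The side view agrees. Next, a zoomed crop for exact corners.

Run:
```python
from h import *
im=cv2.imread("pics/top0.png")
c=im[200:305,238:388]; cv2.imwrite("pics/c0.png",cv2.resize(c,None,fx=5.3,fy=5.3,interpolation=cv2.INTER_CUBIC))
hsv=cv2.cvtColor(im,cv2.COLOR_BGR2HSV)
# wood
m=cv2.inRange(hsv,(12,70,120),(28,255,255)); m[:200]=0;m[305:]=0;m[:,:238]=0;m[:,388:]=0
cs=max(cv2.findContours(m,0,2)[0],key=cv2.contourArea); print(cv2.contourArea(cs),cv2.approxPolyDP(cs,3,True)[:,0].tolist())
# holes: dark blobs in plate interior
g=cv2.cvtColor(im,cv2.COLOR_BGR2GRAY)[228:282,280:335].astype(float)
for cx,cy in((303,241.5),(303.8,270)):
    x0,y0=int(cx-6),int(cy-6); s=cv2.cvtColor(im,cv2.COLOR_BGR2GRAY)[y0:y0+13,x0:x0+13].astype(float)
    w=np.clip(np.median(s)-20-s,0,None); yy,xx=np.mgrid[y0:y0+13,x0:x0+13]; h=((w*xx).sum()/w.sum(),(w*yy).sum()/w.sum()); print(h,onz("top",[h],.027),onz("top",[h],.03))
```

```text
3162.5 [[370, 207], [361, 209], [362, 217], [369, 218], [377, 280], [353, 285], [253, 289], [253, 283], [273, 284], [274, 226], [332, 226], [326, 220], [259, 226], [257, 217], [245, 218], [250, 299], [379, 288]]
(np.float64(303.1050847457627), np.float64(241.05988700564973)) [[0.53384501 0.27336842 0.027     ]] [[0.5334623 0.2735518 0.03     ]]
(np.float64(303.2316602316602), np.float64(269.6276889134032)) [[0.47381331 0.27333024 0.027     ]] [[0.4736401  0.27351375 0.03      ]]
```

View pics/c0.png

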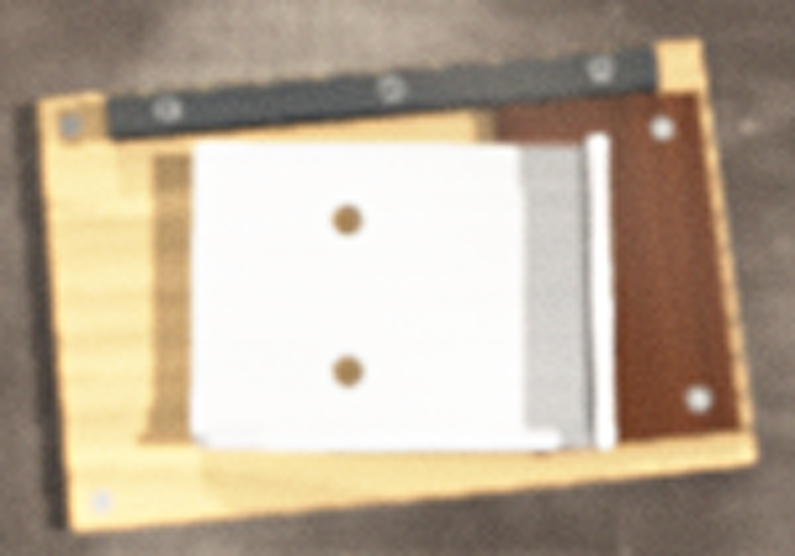

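The crop shows board corners at about (38,98), (72,532), (760,460) and (702,38), with holes at (347,219) and (347,371) (5.3x crop pixels). The jig is turned clockwise-negative relative to the plate, and the rear lip's outer face runs from (610,135) to (615,447). I'll fit the jig pose from the corners and check it against the fence.

```bash
cat >> h.py <<'E'
def full(p): return (np.array(p,float)+.5)/5.3-.5+[238,200]
def fit(A,B): # B=R A + t (2d)
    a,b=A.mean(0),B.mean(0);H=(A-a).T@(B-b);th=np.arctan2(H[0,1]-H[1,0],H[0,0]+H[1,1])
    Rm=np.array([[np.cos(th),-np.sin(th)],[np.sin(th),np.cos(th)]]);return th,Rm,b-Rm@a
E
python3 - <<'E'
from h import *
B=onz("top",full([(38,98),(72,532),(760,460),(702,38)]),.012)[:,:2]
A=np.array([[.082,.082],[-.092,.082],[-.092,-.192],[.082,-.192]])
th,Rm,t=fit(A,B); print("board",th,t,((A@Rm.T+t-B)*1e3).round(1).tolist())
j=lambda P:(((P[:,:2]-t)@Rm)*1e3).round(1).tolist()
f=onz("top",full([(110,137),(655,90)]),.012); f2=onz("top",full([(107,97),(655,48)]),.034); print("fence foot",j(f),"top back",j(f2))
h=onz("top",full([(347,219),(347,371)]),.0275); print("holes",h.round(4).tolist(),j(h))
l=onz("top",full([(610,135),(615,447)]),.054); print("lip top",l.round(4).tolist(),j(l))
e=onz("top",full([(193,143),(192,440)]),.03); print("front edge",e.round(4).tolist(),j(e))
# ledge fwd edge
e=onz("top",full([(497,110)]),.022); print("ledge",j(e))
# pin check & side view comparison
c=np.array([[*(Rm@a+t),.012] for a in A]); print("side corners",(proj("side",c)/.7).round(1).tolist())
print("others",onz("top",np.array([(262,397),(281,291),(356,232)])*.7,.03).round(3).tolist())
im=cv2.imread("pics/side0.png");P=onz("top",full([(347,219),(347,371)]),.03);print("side holes",(proj("side",P)/.7).round(1).tolist())
E
```

```text
board 0.1010808213882924 [0.51116309 0.30821333] [[-0.6, -0.9], [0.9, -1.3], [-0.2, 1.2], [-0.1, 1.0]]
fence foot [[63.8, 54.8], [62.1, -170.4]] top back [[76.3, 53.9], [75.5, -167.8]]
holes [[0.5341, 0.2735, 0.0275], [0.4739, 0.2737, 0.0275]] [[19.3, -36.9], [-40.6, -30.6]]
lip top [[0.5642, 0.172, 0.054], [0.4437, 0.1731, 0.054]] [[39.0, -140.9], [-80.8, -127.6]]
front edge [[0.5639, 0.3351, 0.03], [0.4465, 0.3344, 0.03]] [[55.2, 21.4], [-61.7, 32.6]]
ledge [[58.4, -102.6]]
side corners [[378.3, 366.2], [496.3, 386.1], [522.5, 303.3], [427.7, 290.7]]
others [[0.454, 0.523, 0.03], [0.612, 0.502, 0.03], [0.706, 0.391, 0.03]]
side holes [[440.4, 325.0], [476.7, 332.3]]
```

```bash
cat >> h.py <<'E'
TH=0.101;T=np.array([.5112,.3082]);JR=np.array([[np.cos(TH),-np.sin(TH)],[np.sin(TH),np.cos(TH)]])
def go(jx,jy,z,ang=None):
    "shift in tool axes to jig xy, world z; ang=desired angle of tool y relative to jig x"
    o=get_obs();M=rot(o["tool_rot"]);p=o["eef_pos"];w=np.array([*(JR@[jx,jy]+T),z])
    d=M.T@(w-p)
    a=None
    if ang is not None:
        c=np.arctan2(M[1,1],M[0,1]);a=-((TH+ang-c+np.pi)%(2*np.pi)-np.pi)
    print("world",w.round(4),"shift",d.round(4),"az",a)
def st():
    o=get_obs();p=o["eef_pos"];M=rot(o["tool_rot"]);print("t",o["t"],"jig mm",((JR.T@(p[:2]-T))*1e3).round(1),"z",round(p[2]*1e3,1),"F",o["contact_force"].round(1),"w",round(o["gripper_width"],3),"ang",round(np.arctan2(M[1,1],M[0,1])-TH,4),"tilt",round(float(np.arccos(min(1,-M[2,2]))),4))
E
python3 -c "
from h import *
go(-.015,-.175,.23,0)
o=get_obs();M=rot(o['tool_rot']);print(M.T@(np.array([.42,-.3,.23])-o['eef_pos']))"
```

```text
world [0.5139 0.1326 0.23  ] shift [ 0.5223 -0.5803  0.0013] az -1.2410179120320723
[ 0.25635312 -0.22649481  0.00075472]
```

```bash
python3 -m jog '[{"x":0.03,"y":-0.025,"az":-0.1},{"x":0.065,"y":-0.055,"az":-0.2},{"x":0.1,"y":-0.09,"az":-0.3},{"x":0.14,"y":-0.12,"az":-0.4},{"x":0.175,"y":-0.155,"az":-0.5},{"x":0.21,"y":-0.19,"az":-0.6},{"x":0.245,"y":-0.22,"az":-0.7},{"x":0.275,"y":-0.255,"az":-0.8},{"x":0.3,"y":-0.295,"az":-0.9},{"x":0.325,"y":-0.33,"az":-1.0},{"x":0.355,"y":-0.37,"az":-1.1},{"x":0.385,"y":-0.405,"az":-1.2}]' 0.5 20; python3 -c "
from h import *
st();go(-.015,-.175,.23,0)"
```

```text
t 0.1 jig mm [-321.3 -893.2] z 230.4 F [ 0.6 -0.  -0.5] w 0.999 ang -1.241 tilt 0.0016
world [0.5139 0.1326 0.23  ] shift [ 0.5223 -0.5803  0.0013] az -1.2410179120320723validation failed for argument at $[0]...
```

```bash
python3 -m jog '[{"x":0.03,"y":-0.025,"z":0,"ax":0,"ay":0,"az":-0.1},{"x":0.065,"y":-0.055,"z":0,"ax":0,"ay":0,"az":-0.2},{"x":0.1,"y":-0.09,"z":0,"ax":0,"ay":0,"az":-0.3},{"x":0.14,"y":-0.12,"z":0,"ax":0,"ay":0,"az":-0.4},{"x":0.175,"y":-0.155,"z":0,"ax":0,"ay":0,"az":-0.5},{"x":0.21,"y":-0.19,"z":0,"ax":0,"ay":0,"az":-0.6},{"x":0.245,"y":-0.22,"z":0,"ax":0,"ay":0,"az":-0.7},{"x":0.275,"y":-0.255,"z":0,"ax":0,"ay":0,"az":-0.8},{"x":0.3,"y":-0.295,"z":0,"ax":0,"ay":0,"az":-0.9},{"x":0.325,"y":-0.33,"z":0,"ax":0,"ay":0,"az":-1.0},{"x":0.355,"y":-0.37,"z":0,"ax":0,"ay":0,"az":-1.1},{"x":0.385,"y":-0.405,"z":0,"ax":0,"ay":0,"az":-1.2}]' 0.5 20; python3 -c "
from h import *
st();go(-.015,-.175,.23,0)"
```

```text
t: 1.3
eef_pos: [0.4622, -0.0825, 0.2313]
tool_rot: [0.0, 0.684, 0.729, -0.0]
contact_force: [0.9, -0.8, 0.5]
gripper_width: 0.497
grasp_force: 0.0
t 1.3 jig mm [ -88.2 -383.8] z 231.3 F [ 0.9 -0.8  0.5] w 0.497 ang -0.0368 tilt 0.0004
world [0.5139 0.1326 0.23  ] shift [0.2113 0.0654 0.0012] az -0.036832709024694044
```

```bash
python3 -m jog '[{"x":0.04,"y":0.012,"z":0,"ax":0,"ay":0,"az":-0.037},{"x":0.085,"y":0.026,"z":0,"ax":0,"ay":0,"az":-0.037},{"x":0.13,"y":0.04,"z":0,"ax":0,"ay":0,"az":-0.037},{"x":0.175,"y":0.054,"z":0,"ax":0,"ay":0,"az":-0.037},{"x":0.211,"y":0.065,"z":0.02,"ax":0,"ay":0,"az":-0.037},{"x":0.211,"y":0.065,"z":0.06,"ax":0,"ay":0,"az":-0.037},{"x":0.211,"y":0.065,"z":0.1,"ax":0,"ay":0,"az":-0.037},{"x":0.211,"y":0.065,"z":0.13,"ax":0,"ay":0,"az":-0.037},{"x":0.211,"y":0.065,"z":0.15,"ax":0,"ay":0,"az":-0.037},{"x":0.211,"y":0.065,"z":0.15,"ax":0,"ay":0,"az":-0.037}]' 0.5 20; python3 -c "
from h import *
st();go(-.015,-.17,.028,0);snap('side','side1')
o=get_obs();p=proj('side',o['eef_pos'])[0];print(p)
im=cv2.imread('pics/side1.png')[150:270,270:400];cv2.imwrite('pics/c1.png',cv2.resize(im,None,fx=5,fy=5,interpolation=2))"
```

```text
t: 2.3
eef_pos: [0.5124, 0.1291, 0.0784]
tool_rot: [-0.002, 0.672, 0.741, -0.003]
contact_force: [-0.4, 0.1, -0.1]
gripper_width: 0.499
grasp_force: 0.0
t 2.3 jig mm [ -16.8 -178.3] z 78.4 F [-0.4  0.1 -0.1] w 0.499 ang -0.0037 tilt 0.0062
world [0.5134 0.1376 0.028 ] shift [0.0084 0.0021 0.0504] az -0.003682845381259625
[336.4534465  185.85243239]
```

View pics/c1.png

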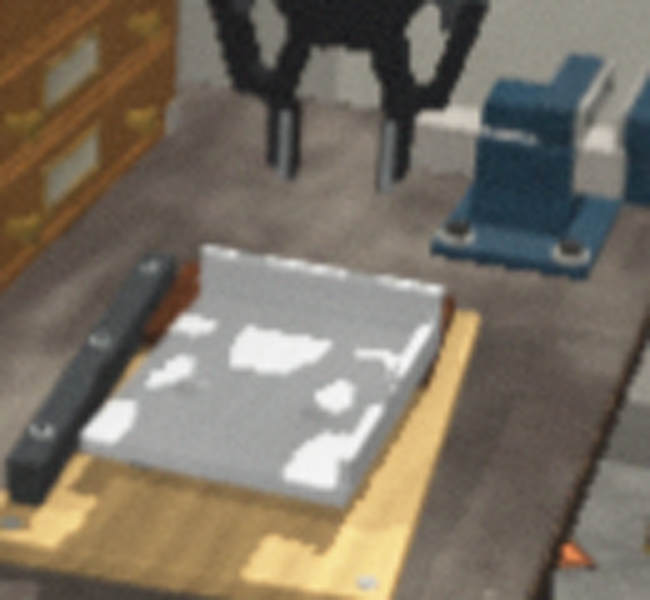

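The crop shows both fingertips, at (282,180) and (390,190) in crop pixels, behind the rear lip and lined up on it. They match the projected TCP. Lowering, then pushing.

```bash
python3 -m jog '[{"x":0.005,"y":0.002,"z":0.02,"ax":0,"ay":0,"az":-0.004},{"x":0.008,"y":0.002,"z":0.04,"ax":0,"ay":0,"az":-0.004},{"x":0.008,"y":0.002,"z":0.05,"ax":0,"ay":0,"az":-0.004},{"x":0.008,"y":0.002,"z":0.05,"ax":0,"ay":0,"az":-0.004},{"x":0.014,"y":0.002,"z":0.05,"ax":0,"ay":0,"az":-0.004},{"x":0.018,"y":0.002,"z":0.05,"ax":0,"ay":0,"az":-0.004},{"x":0.022,"y":0.002,"z":0.05,"ax":0,"ay":0,"az":-0.004},{"x":0.026,"y":0.002,"z":0.05,"ax":0,"ay":0,"az":-0.004},{"x":0.03,"y":0.002,"z":0.05,"ax":0,"ay":0,"az":-0.004},{"x":0.034,"y":0.002,"z":0.05,"ax":0,"ay":0,"az":-0.004},{"x":0.038,"y":0.002,"z":0.05,"ax":0,"ay":0,"az":-0.004},{"x":0.038,"y":0.002,"z":0.05,"ax":0,"ay":0,"az":-0.004}]'
cat >> h.py <<'E'
def meas(f,z=.03):
    im=snap("top",f);g=cv2.GaussianBlur(im,(0,0),.8).astype(int);hs=[]
    b=cv2.inRange(cv2.cvtColor(im,cv2.COLOR_RGB2HSV),(8,50,40),(30,255,210))
    b[:225]=0;b[290:]=0;b[:,:262]=0;b[:,345:]=0
    n,l,s,c=cv2.connectedComponentsWithStats(b)
    for i in range(1,n):
        x,y,w,h,a=s[i]
        if 8<=a<=60 and max(w,h)<10:
            q=onz("top",[c[i]],z)[0];hs.append(q[:2]);print("blob",c[i].round(1),a,"jig mm",((JR.T@(q[:2]-T))*1e3).round(1))
    if len(hs)==2:
        d=hs[0]-hs[1];print("sep",np.linalg.norm(d)*1e3,"yaw rel jig",np.arctan2(d[1],d[0])-TH)
E
python3 -c "
from h import *
st();meas('top1')"
```

```text
t: 3.55
eef_pos: [0.5131, 0.1688, 0.0313]
tool_rot: [-0.0, 0.67, 0.742, 0.0]
contact_force: [-0.3, -0.1, 0.3]
gripper_width: 0.505
grasp_force: 0.0
t 3.55 jig mm [ -12.2 -138.9] z 31.3 F [-0.3 -0.1  0.3] w 0.505 ang 0.0008 tilt 0.0005
blob [298.8 245.5] 28 jig mm [ 10.2 -26.7]
blob [265.4 255.7] 22 jig mm [-4.6 45. ]
blob [264.7 263.2] 20 jig mm [-20.   47.8]
blob [301.9 273.8] 23 jig mm [-49.1 -27. ]
blob [268.3 277.8] 24 jig mm [-50.7  43. ]
```

```bash
python3 -m jog '[{"x":-0.02,"y":0,"z":0,"ax":0,"ay":0,"az":0},{"x":-0.025,"y":0,"z":-0.04,"ax":0,"ay":0,"az":0},{"x":-0.025,"y":0,"z":-0.08,"ax":0,"ay":0,"az":0},{"x":-0.025,"y":0,"z":-0.08,"ax":0,"ay":0,"az":0}]'; python3 -c "
from h import *
st();go(-.105,-.047,.11,np.pi/2);go(-.105,-.047,.11,-np.pi/2);print(get_obs()['q'])"
```

```text
t: 4.0
eef_pos: [0.5188, 0.1444, 0.116]
tool_rot: [0.002, 0.671, 0.742, 0.004]
contact_force: [-0.4, 0.8, 0.5]
gripper_width: 0.504
grasp_force: 0.0
t 4.0 jig mm [  -9.  -163.8] z 116.0 F [-0.4  0.8  0.5] w 0.504 ang -0.0007 tilt 0.0085
world [0.4115 0.2509 0.11  ] shift [ 0.1167 -0.0962  0.0054] az -1.5714550937470477
world [0.4115 0.2509 0.11  ] shift [ 0.1167 -0.0962  0.0054] az 1.5701375598427456
[ 0.05552598  0.45172704 -0.55287051  1.96189469  0.32479122  0.80630912
 -0.57791465]
```

```bash
python3 -m jog '[{"x":0.005,"y":-0.02,"z":0,"ax":0,"ay":0,"az":0.14},{"x":0.015,"y":-0.04,"z":0,"ax":0,"ay":0,"az":0.28},{"x":0.03,"y":-0.06,"z":0,"ax":0,"ay":0,"az":0.42},{"x":0.045,"y":-0.08,"z":0,"ax":0,"ay":0,"az":0.56},{"x":0.06,"y":-0.096,"z":0,"ax":0,"ay":0,"az":0.7},{"x":0.075,"y":-0.096,"z":0,"ax":0,"ay":0,"az":0.84},{"x":0.09,"y":-0.096,"z":0,"ax":0,"ay":0,"az":0.98},{"x":0.1,"y":-0.096,"z":0,"ax":0,"ay":0,"az":1.12},{"x":0.11,"y":-0.096,"z":0,"ax":0,"ay":0,"az":1.26},{"x":0.117,"y":-0.096,"z":0,"ax":0,"ay":0,"az":1.4},{"x":0.117,"y":-0.096,"z":0,"ax":0,"ay":0,"az":1.52},{"x":0.117,"y":-0.096,"z":0,"ax":0,"ay":0,"az":1.57}]'; python3 -c "
from h import *
st();go(-.105,-.047,.026,-np.pi/2);print(get_obs()['q'])"
```

```text
t: 5.2
eef_pos: [0.4079, 0.2502, 0.1108]
tool_rot: [0.0, 0.999, 0.049, -0.0]
contact_force: [0.2, -0.1, 0.2]
gripper_width: 0.497
grasp_force: 0.0
t 5.2 jig mm [-108.6  -47.3] z 110.8 F [ 0.2 -0.1  0.2] w 0.497 ang -1.573 tilt 0.0005
world [0.4115 0.2509 0.026 ] shift [ 0.0037 -0.0003  0.0848] az -0.002207535895342172
[-0.4507969   0.33717894 -0.27077507  2.1083967   0.13563305  0.71248361
 -2.28195692]
```

```bash
python3 -m jog '[{"x":0.003,"y":0,"z":0.03,"ax":0,"ay":0,"az":0},{"x":0.003,"y":0,"z":0.065,"ax":0,"ay":0,"az":0},{"x":0.003,"y":0,"z":0.085,"ax":0,"ay":0,"az":0},{"x":0.003,"y":0,"z":0.085,"ax":0,"ay":0,"az":0},{"x":0.01,"y":0,"z":0.085,"ax":0,"ay":0,"az":0},{"x":0.015,"y":0,"z":0.085,"ax":0,"ay":0,"az":0},{"x":0.019,"y":0,"z":0.085,"ax":0,"ay":0,"az":0},{"x":0.023,"y":0,"z":0.085,"ax":0,"ay":0,"az":0},{"x":0.027,"y":0,"z":0.085,"ax":0,"ay":0,"az":0},{"x":0.03,"y":0,"z":0.085,"ax":0,"ay":0,"az":0},{"x":0.032,"y":0,"z":0.085,"ax":0,"ay":0,"az":0},{"x":0.032,"y":0,"z":0.085,"ax":0,"ay":0,"az":0}]'; python3 -c "
from h import *
st();meas('top2')"
```

```text
t: 6.4
eef_pos: [0.4404, 0.2528, 0.0262]
tool_rot: [0.0, 0.999, 0.051, -0.0]
contact_force: [0.3, -1.2, 0.4]
gripper_width: 0.5
grasp_force: 0.2
t 6.4 jig mm [-76.  -47.9] z 26.2 F [ 0.3 -1.2  0.4] w 0.5 ang -1.5703 tilt 0.0003
blob [300.6 237.4] 15 jig mm [ 26.9 -32.3]
blob [267.6 244.1] 43 jig mm [19.3 38.2]
blob [267.9 255.5] 12 jig mm [-4.6 39.7]
blob [302.3 266.4] 27 jig mm [-34.  -29.6]
blob [278.1 285.4] 59 jig mm [-68.3  24.3]
```

```bash
python3 -m jog '[{"x":0.002,"y":0,"z":0,"ax":0,"ay":0,"az":0},{"x":0.003,"y":0,"z":0,"ax":0,"ay":0,"az":0},{"x":0.003,"y":0,"z":0,"ax":0,"ay":0,"az":0}]' | grep -E "force|eef"; python3 -m jog '[{"x":0.001,"y":0,"z":0,"ax":0,"ay":0,"az":0},{"x":0.001,"y":0,"z":0,"ax":0,"ay":0,"az":0}]'| grep -E "force|eef"; python3 -c "
from h import *
st();meas('top3')"
```

```text
eef_pos: [0.4431, 0.2531, 0.0261]
contact_force: [-1.6, -0.9, 0.3]
grasp_force: 0.8
eef_pos: [0.4442, 0.2534, 0.0262]
contact_force: [-2.0, -1.2, 0.4]
grasp_force: 0.8
t 6.95 jig mm [-72.1 -47.7] z 26.2 F [-2.  -1.2  0.4] w 0.497 ang -1.5701 tilt 0.0
blob [299.1 236.6] 17 jig mm [ 28.9 -29.3]
blob [266.6 244.4] 44 jig mm [18.8 40.4]
blob [267.1 255.7] 15 jig mm [-4.8 41.5]
blob [301.3 264.8] 19 jig mm [-30.6 -27.8]
blob [278.1 285.5] 57 jig mm [-68.4  24.5]
```

```bash
python3 -m jog '[{"x":0.001,"y":0,"z":0,"ax":0,"ay":0,"az":0},{"x":0.001,"y":0,"z":0,"ax":0,"ay":0,"az":0}]' | grep -E "force|eef"; python3 -m jog '[{"x":0.001,"y":0,"z":0,"ax":0,"ay":0,"az":0},{"x":0.001,"y":0,"z":0,"ax":0,"ay":0,"az":0}]'| grep -E "force|eef"; python3 -c "
from h import *
st();meas('top4');im=cv2.imread('pics/top4.png')
c=im[200:305,238:388]; cv2.imwrite('pics/c4.png',cv2.resize(c,None,fx=5.3,fy=5.3,interpolation=cv2.INTER_CUBIC))"
```

```text
eef_pos: [0.4454, 0.2537, 0.0263]
contact_force: [-1.4, -0.2, 0.3]
grasp_force: 0.7
eef_pos: [0.4464, 0.2537, 0.0263]
contact_force: [-1.5, -1.3, -0.3]
grasp_force: 0.7
t 7.4 jig mm [-70.  -47.7] z 26.3 F [-1.5 -1.3 -0.3] w 0.502 ang -1.5701 tilt 0.0002
blob [298.3 236.1] 18 jig mm [ 30.1 -27.7]
blob [265.9 244.3] 36 jig mm [19.2 41.9]
blob [267.1 255.8] 15 jig mm [-5.1 41.5]
blob [266.5 263.2] 12 jig mm [-20.5  44.1]
blob [300.5 264.5] 15 jig mm [-29.8 -26.2]
blob [278.1 285.6] 57 jig mm [-68.5  24.4]
```

View pics/c4.png

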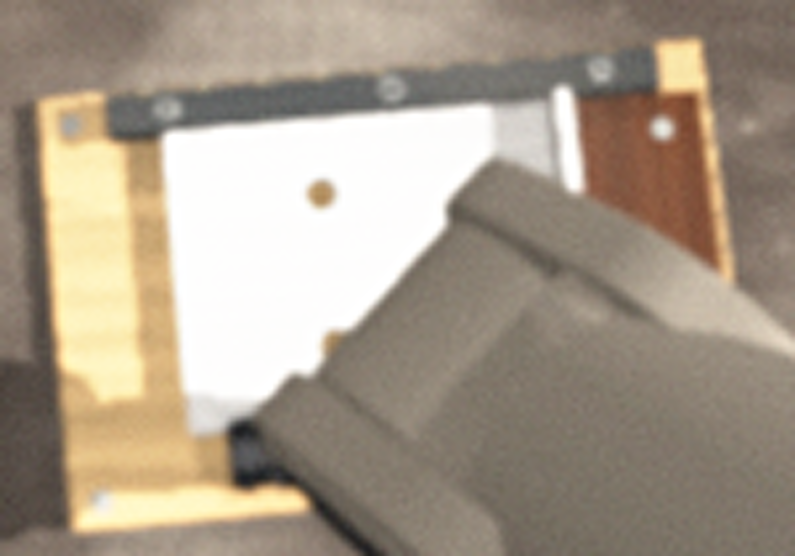

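The plate's far edge, from (163,131) to (550,95) in crop pixels, is now parallel to the fence and practically on it. The force is still only sliding friction, so I'll continue in small steps until it rises.

```bash
python3 -m jog '[{"x":0.001,"y":0,"z":0,"ax":0,"ay":0,"az":0},{"x":0.0015,"y":0,"z":0,"ax":0,"ay":0,"az":0},{"x":0.0015,"y":0,"z":0,"ax":0,"ay":0,"az":0}]' | grep -E "force|eef"; python3 -m jog '[{"x":0.001,"y":0,"z":0,"ax":0,"ay":0,"az":0},{"x":0.001,"y":0,"z":0,"ax":0,"ay":0,"az":0}]'| grep -E "force|eef"
```

```text
eef_pos: [0.4469, 0.2537, 0.0262]
contact_force: [-4.3, -0.6, 2.8]
grasp_force: 2.6
eef_pos: [0.4469, 0.2536, 0.026]
contact_force: [-7.5, -0.8, 3.8]
grasp_force: 3.8
```

```bash
python3 -m jog '[{"x":-0.015,"y":0,"z":0,"ax":0,"ay":0,"az":0},{"x":-0.03,"y":0,"z":-0.02,"ax":0,"ay":0,"az":0},{"x":-0.033,"y":0,"z":-0.06,"ax":0,"ay":0,"az":0},{"x":-0.033,"y":0,"z":-0.09,"ax":0,"ay":0,"az":0},{"x":-0.033,"y":0,"z":-0.09,"ax":0,"ay":0,"az":0}]' >/dev/null; python3 -c "
from h import *
st();go(-.003,-.165,.115,0);meas('top5')"
```

```text
t 8.45 jig mm [-97.  -45.7] z 120.6 F [ 0.6  1.6 -0.4] w 0.5 ang -1.57 tilt 0.0105
world [0.5249 0.1437 0.115 ] shift [0.0938 0.1194 0.0059] az -1.5699748502315458
blob [298. 236.] 21 jig mm [ 30.4 -27.1]
blob [300.8 264.2] 19 jig mm [-29.1 -26.9]
sep 59.45860878599551 yaw rel jig -0.002864152347749477
```

```bash
python3 -m jog '[{"x":0.008,"y":0.01,"z":0,"ax":0,"ay":0,"az":-0.14},{"x":0.016,"y":0.02,"z":0,"ax":0,"ay":0,"az":-0.28},{"x":0.025,"y":0.032,"z":0,"ax":0,"ay":0,"az":-0.42},{"x":0.034,"y":0.044,"z":0,"ax":0,"ay":0,"az":-0.56},{"x":0.043,"y":0.055,"z":0,"ax":0,"ay":0,"az":-0.7},{"x":0.052,"y":0.067,"z":0,"ax":0,"ay":0,"az":-0.84},{"x":0.062,"y":0.079,"z":0,"ax":0,"ay":0,"az":-0.98},{"x":0.072,"y":0.09,"z":0,"ax":0,"ay":0,"az":-1.12},{"x":0.082,"y":0.104,"z":0,"ax":0,"ay":0,"az":-1.26},{"x":0.094,"y":0.119,"z":0,"ax":0,"ay":0,"az":-1.4},{"x":0.094,"y":0.119,"z":0,"ax":0,"ay":0,"az":-1.53},{"x":0.094,"y":0.119,"z":0,"ax":0,"ay":0,"az":-1.57}]' >/dev/null; python3 -m jog '[{"x":0,"y":0,"z":0,"ax":0,"ay":0,"az":0}]' >/dev/null; python3 -c "
from h import *
st();go(-.003,-.158,.029,0)"
```

```text
t 9.8 jig mm [  -6.6 -167. ] z 115.1 F [0.3 0.5 0.3] w 0.497 ang -0.0004 tilt 0.0011
world [0.5241 0.1507 0.029 ] shift [0.0089 0.0036 0.0861] az -0.0004248474037726879
```

```bash
python3 -m jog '[{"x":0,"y":0.003,"z":0.04,"ax":0,"ay":0,"az":0},{"x":0.005,"y":0.003,"z":0.075,"ax":0,"ay":0,"az":0},{"x":0.009,"y":0.003,"z":0.086,"ax":0,"ay":0,"az":0},{"x":0.015,"y":0.003,"z":0.086,"ax":0,"ay":0,"az":0},{"x":0.022,"y":0.003,"z":0.086,"ax":0,"ay":0,"az":0},{"x":0.026,"y":0.003,"z":0.086,"ax":0,"ay":0,"az":0},{"x":0.03,"y":0.003,"z":0.086,"ax":0,"ay":0,"az":0},{"x":0.034,"y":0.003,"z":0.086,"ax":0,"ay":0,"az":0},{"x":0.038,"y":0.003,"z":0.086,"ax":0,"ay":0,"az":0},{"x":0.042,"y":0.003,"z":0.086,"ax":0,"ay":0,"az":0},{"x":0.045,"y":0.003,"z":0.086,"ax":0,"ay":0,"az":0},{"x":0.045,"y":0.003,"z":0.086,"ax":0,"ay":0,"az":0}]' >/dev/null;python3 -c "
from h import *
st();meas('top6')"
```

```text
t 11.0 jig mm [  -3.7 -120.8] z 30.3 F [-0. -0.  1.] w 0.499 ang 0.0007 tilt 0.0006
blob [289.7 237.5] 22 jig mm [28.8 -9.4]
blob [292.7 265.7] 24 jig mm [-30.7  -9.7]
sep 59.518520376771846 yaw rel jig 0.005457011716182916
```

```bash
python3 -m jog '[{"x":0.002,"y":0,"z":0,"ax":0,"ay":0,"az":0},{"x":0.004,"y":0,"z":0,"ax":0,"ay":0,"az":0},{"x":0.006,"y":0,"z":0,"ax":0,"ay":0,"az":0},{"x":0.006,"y":0,"z":0,"ax":0,"ay":0,"az":0}]' |grep -E "eef|force";python3 -m jog '[{"x":0.001,"y":0,"z":0,"ax":0,"ay":0,"az":0},{"x":0.002,"y":0,"z":0,"ax":0,"ay":0,"az":0},{"x":0.002,"y":0,"z":0,"ax":0,"ay":0,"az":0}]' |grep -E "eef|force";python3 -c "
from h import *
st();meas('top7')"
```

```text
eef_pos: [0.5192, 0.1935, 0.0303]
contact_force: [-0.4, 0.5, 0.5]
grasp_force: 0.0
eef_pos: [0.519, 0.1952, 0.0303]
contact_force: [0.4, -0.1, -0.4]
grasp_force: 0.0
t 11.75 jig mm [  -3.6 -113.2] z 30.3 F [ 0.4 -0.1 -0.4] w 0.5 ang 0.0003 tilt 0.0004
blob [336.9 257.4] 11 jig mm [ -22.4 -103.7]
```

```bash
python3 -c "
import cv2,numpy as np
a=cv2.imread('pics/top7.png')[215:295,250:350];b=0
from h import snap
s=snap('side','side7')[160:260,280:380,::-1]
A=cv2.resize(a,(500,400),interpolation=2);B=cv2.resize(s,(400,400),interpolation=2)
cv2.imwrite('pics/c7.png',cv2.resize(np.hstack([A,B]),(800,356)))"
```

```text
(no output)
```

View pics/c7.png

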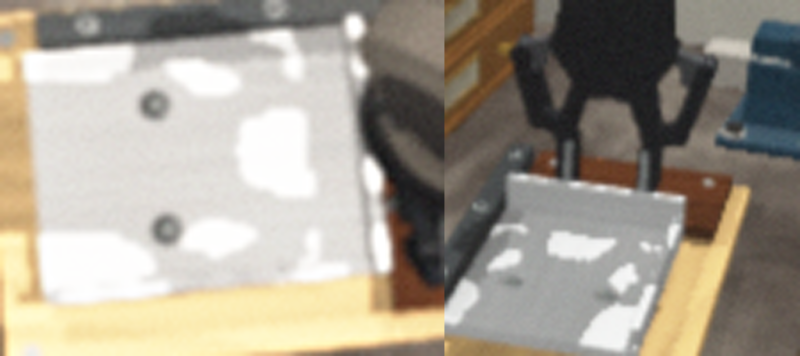

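The pins now show as grey discs inside both holes, at about (155,104) and (167,230) in the picture, and the plate has turned greyer, so it has dropped at least at the front. A small nudge forward will confirm the rear is off the ledge.

```bash
python3 -m jog '[{"x":0.001,"y":0,"z":0,"ax":0,"ay":0,"az":0},{"x":0.001,"y":0,"z":0,"ax":0,"ay":0,"az":0}]' |grep -E "eef|force";python3 -m jog '[{"x":0.001,"y":0,"z":0,"ax":0,"ay":0,"az":0},{"x":0.001,"y":0,"z":0,"ax":0,"ay":0,"az":0}]' |grep -E "eef|force"; python3 -m jog '[{"x":0.001,"y":0,"z":0,"ax":0,"ay":0,"az":0},{"x":0.001,"y":0,"z":0,"ax":0,"ay":0,"az":0}]' |grep -E "eef|force"; python3 -c "
from h import *
st()"
```

```text
eef_pos: [0.519, 0.1959, 0.0303]
contact_force: [0.2, 0.5, 0.4]
grasp_force: 0.0
eef_pos: [0.5189, 0.197, 0.0303]
contact_force: [0.4, 0.5, -0.0]
grasp_force: 0.0
eef_pos: [0.5187, 0.1979, 0.0303]
contact_force: [-0.2, 0.1, 0.4]
grasp_force: 0.0
t 12.45 jig mm [  -3.6 -110.4] z 30.3 F [-0.2  0.1  0.4] w 0.499 ang 0.0001 tilt 0.0001
```

```bash
python3 -m jog '[{"x":-0.02,"y":0,"z":0,"ax":0,"ay":0,"az":0},{"x":-0.04,"y":0,"z":-0.02,"ax":0,"ay":0,"az":0},{"x":-0.06,"y":0,"z":-0.06,"ax":0,"ay":0,"az":0},{"x":-0.08,"y":0,"z":-0.1,"ax":0,"ay":0,"az":0},{"x":-0.1,"y":0,"z":-0.14,"ax":0,"ay":0,"az":0},{"x":-0.12,"y":0,"z":-0.16,"ax":0,"ay":0,"az":0},{"x":-0.12,"y":0,"z":-0.16,"ax":0,"ay":0,"az":0},{"x":-0.12,"y":0,"z":-0.16,"ax":0,"ay":0,"az":0}]' >/dev/null
python3 - <<'E'
from h import *
st()
a=snap('top','top8')[215:295,250:360,::-1];s=snap('side','side8')[180:260,275:385,::-1]
cv2.imwrite('pics/c8.png',np.hstack([cv2.resize(q,(400,291),interpolation=2) for q in(a,s)]))
# predicted seated points, px in c8 panels
def pt(x,y,z): return np.array([*(JR@[x,y]+T),z])
P=[pt(.06,-.1,.044),pt(-.06,-.1,.044),pt(-.06,.06,.02),pt(.06,.06,.02),pt(.03,0,.02),pt(-.03,0,.02)]
for dz in(0,.01): 
    Q=[p+[0,0,dz] for p in P]
    print("top",((proj("top",Q)-[250,215])*400/110).round().tolist());print("side",((proj("side",Q)-[275,180])*400/110+[400,0]).round().tolist())
E
```

```text
t 13.25 jig mm [  -3.7 -230.9] z 190.3 F [-0.5  0.2 -0.5] w 0.501 ang -0.0011 tilt 0.0005
top [[296.0, 10.0], [321.0, 219.0], [39.0, 248.0], [22.0, 43.0], [128.0, 84.0], [138.0, 186.0]]
side [[485.0, 102.0], [665.0, 126.0], [614.0, 286.0], [411.0, 253.0], [488.0, 212.0], [585.0, 227.0]]
top [[298.0, 7.0], [323.0, 218.0], [38.0, 247.0], [21.0, 40.0], [128.0, 81.0], [138.0, 185.0]]
side [[485.0, 88.0], [667.0, 112.0], [615.0, 271.0], [411.0, 238.0], [488.0, 197.0], [586.0, 212.0]]
```

View pics/c8.png

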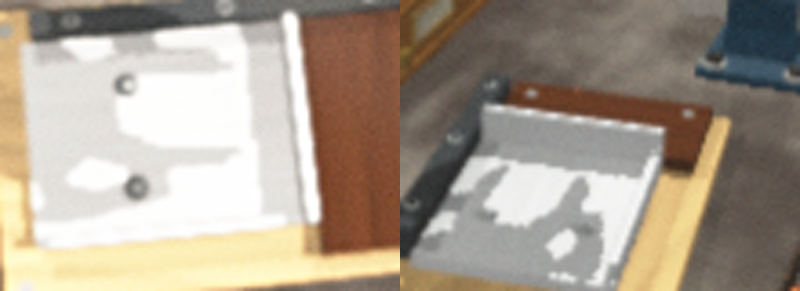

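In both views the lip corners (485,105) and (663,128) and the holes (485,213) and (588,228) match the seated prediction to about 3 px. A plate sitting 10 mm high would be about 15 px off. Both pins stand inside their holes, so I'm handing in.

```bash
python3 -c "
from station import *
print(hand_in())"
```

```text
the job is handed in; nothing more can be done
None
```

I pushed the plate along the fence until both holes dropped over the pins. In the final pictures it lies flat on the base board, with the arm clear and the pot, tape roll and wedge never approached. I handed the job in at about 13 s; the hand-in gave no verdict.

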